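# Change over the bench shuttle and unhitch its drawbar

## Task

The little bottle shuttle on the bench is about to be turned round. First swap the two bottles on its carriage, so that each stands upright in the other's nest, then unhitch the shuttle: pull the spring latch knob sideways towards the robot's side, lift the drawbar's cup off the ball, and finish holding the drawbar raised and still, with the rim of the cup about 6 cm above the top of the ball. Do not let go of it at the end, do not tip the bottles over, and leave everything else where it is.

Things in the scene. Friction and masses are not known exactly. Their poses are not given: they have to be found in the camera images.
- shuttle: Fixed shuttle: track 130 x 480 mm along own y; origin on the bench below the drawbar's hinge. At +y the carriage (deck 104 mm wide, y 20 to 235 mm, top 50 mm high); at -y the drive block (74 x 86 mm, at y -180, 38 mm high) with the ball (36 mm, centre 75 mm high). Own -x points to the robot's side, yaw -0.1 to 0.3; the bench at (-130, 20 to 150 mm) is free for a bottle.
- nest_a (a point): Centre of the floor of the nest nearer the drawbar: a round rim 8 mm high, 62 mm inside and 70 mm outside diameter, on the deck, 50 mm above the bench. At shuttle (0, 65 mm). Axes as the shuttle's.
- nest_b (a point): The same for the other nest, farther from the drawbar, at shuttle (0, 185 mm).
- jar: The wide jar, 48 mm diameter, 76 mm tall including its lid, 0.1 to 0.25 kg, origin at the centre of its underside, z up. At the start it stands in one of the nests, the slim bottle in the other.
- slim_bottle: The slim dropper bottle, body about 24 mm wide and 54 mm tall, narrow tip up to 80 mm, about 35 g, origin at the centre of its underside, z up. Grip the body (20 to 45 mm above its underside).
- drawbar: Drawbar (tongue): steel bar with a round cup, 52 mm diameter, over the ball. Origin on its hinge at the carriage, at shuttle (0, 0, 82 mm); axes as the shuttle's while down. Runs along own -y, cup centre at y -180 mm. Turns about own x, free end rising up to 0.75 rad; about 0.35 kg with latch, falls back when let go, cannot rise while the latch is home.
- latch (a joint): How far the latch is pulled sideways, along the shuttle's -x, in m: 0 home, 0.018 at its stop. The spring pulls it home with 3 N at 0 to 7.5 N at the stop. Its tooth lies under the flat of the ball and is clear once past 0.010; hold it out (0.014 or more is safe) while the cup leaves the ball.
- knob (a point): Grip point on the latch's upright knob on top of the cup: black stem 14 mm thick, from 19 mm below to 15 mm above this point, then a cap 24 mm wide up to 25 mm above it; latch plate 23 mm below it. At shuttle (0, -180, 130 mm) when hitched. Part of the latch: gripped from above it serves to pull sideways and then to lift the drawbar. Axes as the drawbar's.
- cup_rim (a point): Centre of the lower rim of the drawbar's cup; when hitched it lies 26 mm below ball_top. Axes as the drawbar's.
- ball_top (a point): Top of the fixed ball, 93 mm above the bench at shuttle (0, -180 mm). Axes as the shuttle's.
- timer: Bystander: white bench timer 40 x 68 x 59 mm behind the drawbar. Origin under its centre.
- tape: Bystander: roll of tape, 85 mm diameter, 24 mm high, lying on the robot's side of the drive block. Origin under its centre.
- marker: Bystander: marker pen 135 mm long, 16 mm thick, lying behind the carriage. Origin under its centre.
- computer_mouse: Bystander: black computer mouse 108 x 60 x 44 mm at the right. Origin under its centre.
Things that resemble listed ones, but are neither listed nor needed, are in the scene too. What is shaped like the jar but pink or yellow is not meant.

How it is judged:
By the outcome, as a careful person would: the job done as asked, in the order asked, and still so for the second after the job is handed in, while the arm keeps its last pose, push and grip.
It also fails if it takes over 67 s, if anything falls off the work surface, if the arm or the gripper's body presses on something with over 40 N, if the wrist force passes 120 N, or if a joint passes its speed limit or range.

## Robot

A 6-joint arm with a two-finger parallel gripper is mounted at the origin on a cart in front of the work surface, level with it; the furniture and walls round the work are solid. World frame = base frame: x ahead of the robot, y to its left, z up, the work surface at z = 0. Lengths are in m, angles in rad, forces in N, time in s.
With the tool pointing down it reaches from about 0.35 to 0.975 m from the base axis. Payload 4.9 kg.
Tool frame: the origin (TCP) lies at the very end of the fingers, on their centre line; the grasp point (between the pads) lies 19 mm behind it; z points along the fingers, y is the line along which they close (so a half turn about z gives the same grasp; the last joint's range is limited). The gripper opens to 85 mm and grips with 20 to 120 N. Pads are 22 mm wide; open, the fingers measure 114 mm over their backs; the gripper's body (76 mm by 85 mm) begins 54 mm behind the grasp point. The pads swing forward as they close: fully open they stand 13 mm farther back than shut.
Start: joints at [1.103, 0.053, 1.613, -0, 1.476, -0.119], TCP at [0.214, 0.587, 0.231] pointing down, gripper open.
Joint ranges: [-3.01, 3.01], [-1.01, 2.22], [0.06, 2.58], [-1.02, 4.17], [0.09, 2.62], [-3.14, 3.14]. Speed limits (rad/s): [2.57, 2.57, 3.14, 3.14, 3.14, 3.14].

## Interface

Orientations are given as a rotation vector (axis times angle).
In Python, from station import get_obs, optics, ctrl gives the robot as it stands.
- The arm moves only by the shell command python3 -m pendant 'ROWS' [FORCE]. ROWS is JSON, a list of rows, each a list of 3 entries, a list of its own where there are three numbers: the shift along the tool's x, y, z in mm, then the turn, a rotation vector about the tool's x, y, z in rad, then the opening, from 0 (shut) to 1 (fully open). A call has 1 to 12 rows; each row shifts and turns the commanded pose from where the row before left it, along the tool's axes as they then stand; what a row does not reach is not made up. A row lasts 1/12 s, in which the tool goes at most 41.7 mm and 7.16 degrees, less where a joint would pass 70% of its speed; a pose out of reach is approached as far as the arm can. A call is refused whole if a number of a shift passes 41.7 or a number of a turn 0.125, either way. A call with a gripper value outside its range is refused whole. The fingers move at their own pace and stop on an object; FORCE is the grip in N (left out, the last holds). Time passes only in rows, so rows that do not move let the fingers close. It gives the time, the measured TCP pose, the force, the opening and the grip force at its end, in the units of the state.
- get_obs(): the state, without advancing time (a new reading comes with each control period).
- optics.get_image(name): name is "scene" or "top" or "wrist"; returns the picture (420x560x3 uint8, red, green, blue); there is no depth.
- optics.camera_model(name): a dict with "fx", "fy", "cx", "cy" (pixels), "cam_to_world" (4x4, takes a point from camera to world coordinates). Camera axes: x right, y up, looking along -z (the intrinsics and any distortion apply to the point x, -y, -z); pixel columns grow to the right and rows downward; lengths in m; the calibration is good to about 2 mm. A picture is of the moment at which its call begins: read the wrist's pose just before it. camera_model takes no time and is no camera call; for the wrist camera it gives the pose at the moment of the call.
- ctrl.finish_job(): hands the job in; it is judged then, once.
The state is a dict: "t": time; "q": joint angles; "dq": joint speeds; "effort": joint torques, N m; "tool_pos": TCP position; "tool_rot": TCP orientation; "contact_force": force on the tool from outside, world axes, zero at the start; "wrist_torque": the same for the moment, N m; "opening": finger opening in m; "grip_force": force on a finger pad.
Only numpy, scipy, OpenCV 4.12 (cv2) and the standard library are available. Lean on these libraries where they do the work, as an engineer would, in place of code of your own. Each camera call takes 0.05 s, during which the arm holds its last target. There are 200 camera calls.

## Working session

There is one attempt and no reset: what is moved stays moved. The work goes in short steps, Python scripts to look and compute and a shell command to move; the robot and the scene stay as the last step left them, time stands still between calls to the robot, and variables do not carry over. Pictures are saved under pics/ and viewed, at most 10 in all, crops included, and the job is handed in when it is done.

```bash
ls; mkdir -p pics; python3 - <<'E'
from station import get_obs, optics
import cv2,numpy as np
np.set_printoptions(precision=4,suppress=True)
print(get_obs())
for n in("scene","top"):
    im=optics.get_image(n); cv2.imwrite(f"pics/{n}0.png",im[:,:,::-1]); m=optics.camera_model(n); print(n,m)
E
```

```text
pics
{'t': 0.0, 'q': array([ 1.103 ,  0.0533,  1.6143,  0.    ,  1.476 , -0.119 ]), 'dq': array([-0.0006,  0.0017, -0.0001,  0.0006,  0.0007, -0.0006]), 'effort': array([ -0.0028, -39.3665, -37.0186,  -0.0003,   0.0068,  -0.    ]), 'tool_pos': array([0.2133, 0.5868, 0.2301]), 'tool_rot': array([-0.545 , -3.0933,  0.0031]), 'contact_force': array([-0.0112,  0.0317,  0.4602]), 'wrist_torque': array([ 0.0172,  0.0918, -0.0048]), 'grip_force': 0.0, 'opening': 0.08570213456115597}
scene {'fx': 436.6010460659746, 'fy': 436.6010460659746, 'cx': 272.4685093355249, 'cy': 212.46212590642557, 'cam_to_world': array([[-0.884 ,  0.3377, -0.3232,  0.1832],
       [-0.4675, -0.6446,  0.6049,  0.4978],
       [-0.0041,  0.6859,  0.7277,  0.8873],
       [ 0.    ,  0.    ,  0.    ,  1.    ]])}
top {'fx': 493.6310817989344, 'fy': 493.6310817989344, 'cx': 273.3201607365265, 'cy': 209.8276140434013, 'cam_to_world': array([[ 0.0313,  0.9959, -0.085 ,  0.4414],
       [-0.9995,  0.031 , -0.0042, -0.1596],
       [-0.0016,  0.0851,  0.9964,  1.2798],
       [ 0.    ,  0.    ,  0.    ,  1.    ]])}
```

View pics/scene0.png

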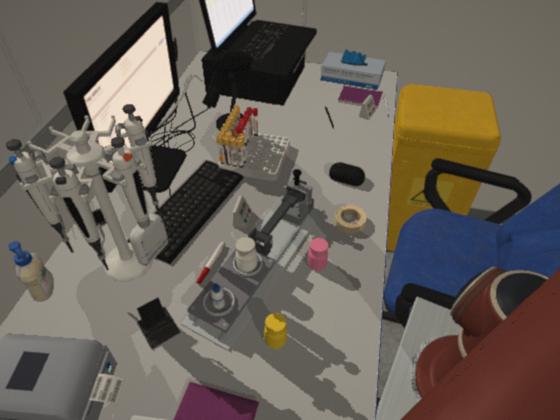

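View pics/top0.png

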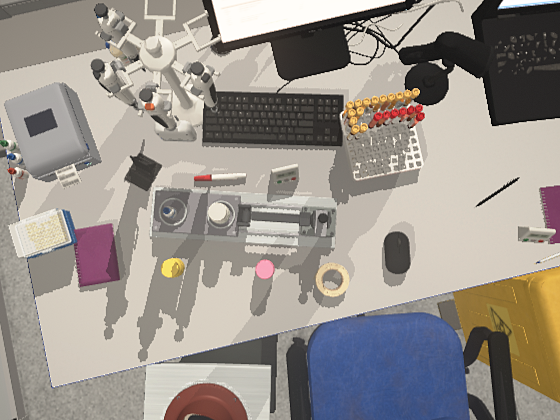

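The scene view shows the jar (white lid) at about (246,250), the slim bottle at (217,295) and the knob at (297,178). In the top view they are at (221,213), (172,211) and (322,218). The pink jar at (264,268) and the yellow one at (172,267) are decoys. I'll zoom in for exact pixels.

```bash
python3 - <<'E'
import cv2,numpy as np
a=cv2.imread("pics/top0.png")[175:260,140:350]; b=cv2.imread("pics/scene0.png")[165:345,175:325]
a=cv2.resize(a,None,fx=3.8,fy=3.8,interpolation=cv2.INTER_CUBIC)
cv2.imwrite("pics/c1.png",a)
cv2.imwrite("pics/c2.png",cv2.resize(b,None,fx=3.3,fy=3.3,interpolation=cv2.INTER_CUBIC))
E
```

```text
(no output)
```

View pics/c1.png

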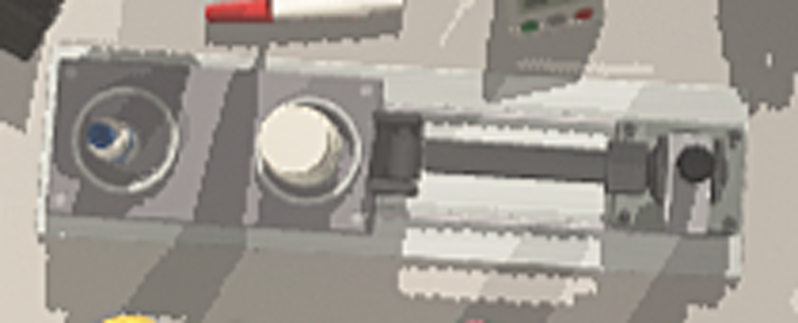

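View pics/c2.png

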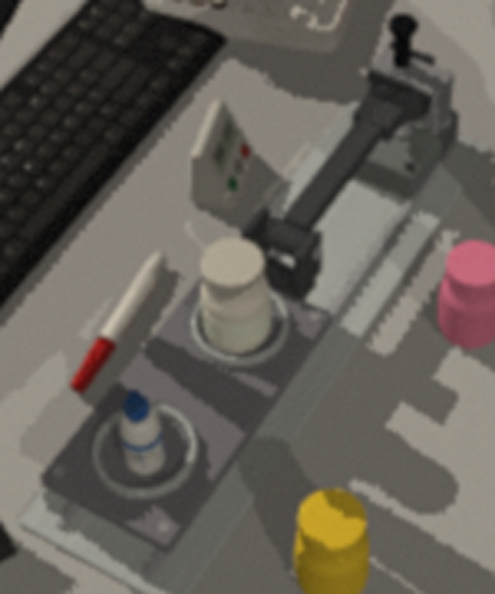

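The crops give matching points: dropper tip top (99,134) / scene (135,398); jar lid centre (298,139) / (233,260); knob cap (695,164) / (403,24); nest B ring (126,139) / (146,448); nest A ring (309,149) / (239,317).

```bash
cat > h.py <<'E'
import numpy as np
from station import get_obs, optics
np.set_printoptions(precision=4,suppress=True)
def ray(m,u,v):
    T=m["cam_to_world"]; d=np.array([(u-m["cx"])/m["fx"],-(v-m["cy"])/m["fy"],-1.])
    d=T[:3,:3]@d; return T[:3,3],d/np.linalg.norm(d)
def tri(rs):
    A=sum(np.eye(3)-np.outer(d,d) for o,d in rs); b=sum((np.eye(3)-np.outer(d,d))@o for o,d in rs)
    p=np.linalg.solve(A,b); return p,max(np.linalg.norm(np.cross(p-o,d)) for o,d in rs)
def plane(m,u,v,z):
    o,d=ray(m,u,v); return o+d*(z-o[2])/d[2]
E
python3 - <<'E'
from h import *
t=optics.camera_model("top");s=optics.camera_model("scene")
P=dict(tip=(99,134,135,398,.127),jar=(298,139,233,260,.126),knob=(695,164,403,24,.155),B=(126,139,146,448,.058),A=(309,149,239,317,.058),pink=(0,0,473,265,.05))
for k,(a,b,c,d,z) in P.items():
    u,v,w,x=a/3.8+140,b/3.8+175,c/3.3+175,d/3.3+165
    if k!="pink": print(k,*tri([ray(t,u,v),ray(s,w,x)]),"top@z",plane(t,u,v,z)[:2],"scene@z",plane(s,w,x,z)[:2])
from scipy.spatial.transform import Rotation as R
print(R.from_rotvec(get_obs()["tool_rot"]).as_matrix()); w=optics.camera_model("wrist");print(w)
E
```

```text
tip [0.5317 0.0988 0.1174] 1.5546279324335966e-05 top@z [0.5309 0.0967] scene@z [0.5274 0.1038]
jar [ 0.5322 -0.0254  0.1204] 1.762388284924313e-05 top@z [ 0.5318 -0.0261] scene@z [ 0.5296 -0.0216]
knob [ 0.5218 -0.2693  0.1488] 0.00048710529309358417 top@z [ 0.5218 -0.2685] scene@z [ 0.5185 -0.263 ]
B [0.5336 0.0952 0.0521] 0.0005132355223060401 top@z [0.5336 0.0942] scene@z [0.5306 0.0979]
A [ 0.5308 -0.0255  0.0566] 1.5403969976698505e-05 top@z [ 0.5308 -0.0257] scene@z [ 0.5302 -0.0246]
[[-0.9398  0.3418 -0.0009]
 [ 0.3418  0.9398 -0.0017]
 [ 0.0002 -0.0019 -1.    ]]
{'fx': 323.264100112655, 'fy': 323.264100112655, 'cx': 273.83274050066984, 'cy': 213.86708239877976, 'cam_to_world': array([[ 0.3418, -0.8968, -0.281 ,  0.1415],
       [ 0.9398,  0.3258,  0.1032,  0.6128],
       [-0.001 , -0.2993,  0.9541,  0.3724],
       [ 0.    ,  0.    ,  0.    ,  1.    ]])}
```

```bash
python3 -m pendant '[[[0,0,-2],[0,0,0.12],1],[[0,0,0],[0,0,0.12],1],[[0,0,0],[0,0,0.12],1],[[0,0,0],[0,0,0.12],1],[[0,0,0],[0,0,0.12],1],[[0,0,0],[0,0,0.12],1],[[0,0,0],[0,0,0.12],1],[[0,0,0],[0,0,0.12],1],[[0,0,0],[0,0,0.12],1],[[0,0,0],[0,0,0.12],1],[[0,0,0],[0,0,0.05],1]]'
```

```text
t: 1.02
tool_pos: [0.2134, 0.587, 0.2325]
tool_rot: [2.257, 2.184, -0.002]
contact_force: [-0.6, 0.0, -0.9]
opening: 0.0853
grip_force: 0.0
```

```bash
python3 -m pendant '[[[-34,20,0],[0,0,0],1],[[-34,20,0],[0,0,0],1],[[-34,20,0],[0,0,0],1],[[-34,20,0],[0,0,0],1],[[-34,20,0],[0,0,0],1],[[-34,20,0],[0,0,0],1],[[-34,20,0],[0,0,0],1],[[-34,20,0],[0,0,0],1],[[-34,20,0],[0,0,0],1],[[-34,20,0],[0,0,0],1],[[-34,20,0],[0,0,0],1],[[-34,20,0],[0,0,0],1]]'; python3 -m pendant '[[[-30,20,0],[0,0,0],1],[[-30,20,0],[0,0,0],1],[[-30,16,0],[0,0,0],1],[[-10,5,0],[0,0,0],1],[[0,0,0],[0,0,0],1]]'
python3 - <<'E'
from h import *
import cv2,json
o=get_obs();m=optics.camera_model("wrist");im=optics.get_image("wrist");cv2.imwrite("pics/w1.png",im[:,:,::-1])
m["cam_to_world"]=m["cam_to_world"].tolist();json.dump(m,open("w1.json","w"));print(o["tool_pos"])
E
```

```text
t: 2.02
tool_pos: [0.4423, 0.1709, 0.233]
tool_rot: [-2.252, -2.19, 0.0]
contact_force: [0.3, 0.9, 0.1]
opening: 0.0854
grip_force: 0.0
t: 2.43
tool_pos: [0.5007, 0.069, 0.2327]
tool_rot: [-2.256, -2.185, 0.002]
contact_force: [-0.2, 0.4, 0.6]
opening: 0.0852
grip_force: 0.0
[0.5007 0.069  0.2327]
```

View pics/w1.png

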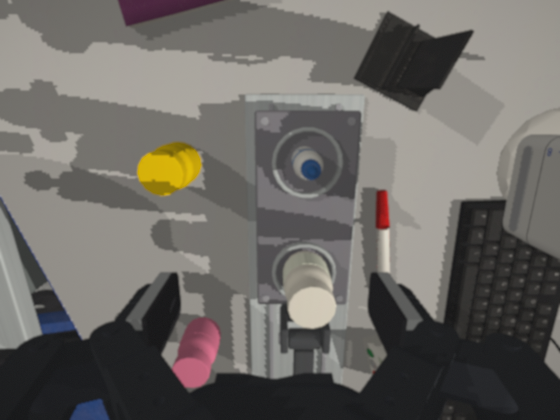

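The wrist view shows nest B's rim at about (308,162), the dropper tip at (311,169), the jar lid at (311,304), nest A's rim at about (305,270), and deck corners at (257,112), (360,113), (258,303) and (346,303).

```bash
python3 - <<'E'
from h import *
import json
m=json.load(open("w1.json"));m["cam_to_world"]=np.array(m["cam_to_world"])
t=optics.camera_model("top");s=optics.camera_model("scene")
P=dict(tip=(99,134,135,398,311,169),jar=(298,139,233,260,311,304),B=(126,139,146,448,308,162),A=(309,149,239,317,305,270))
for k,(a,b,c,d,e,f) in P.items():
    print(k,*tri([ray(t,a/3.8+140,b/3.8+175),ray(s,c/3.3+175,d/3.3+165),ray(m,e,f)]),"wrist z.054",plane(m,e,f,.054),"z.127",plane(m,e,f,.127))
c=[plane(m,u,v,.05)[:2] for u,v in((257,112),(360,113),(258,303),(346,303))];print(np.array(c))
print("top deck", [plane(t,a/3.8+140,b/3.8+175,.05)[:2] for a,b in((62,57),(377,82),(377,232),(55,215))])
E
```

```text
tip [0.5317 0.0996 0.1171] 0.0014212166621985199 wrist z.054 [0.5384 0.0903 0.054 ] z.127 [0.5304 0.1027 0.127 ]
jar [ 0.5323 -0.0249  0.118 ] 0.0020192533060885615 wrist z.054 [ 0.5388 -0.0644  0.054 ] z.127 [ 0.5307 -0.0167  0.127 ]
B [0.5344 0.0957 0.0512] 0.001764792036092354 wrist z.054 [0.5354 0.0973 0.054 ] z.127 [0.5281 0.1082 0.127 ]
A [ 0.5317 -0.0247  0.0532] 0.002830764236013066 wrist z.054 [ 0.5321 -0.0212  0.054 ] z.127 [0.5255 0.0166 0.127 ]
[[ 0.487   0.1461]
 [ 0.5857  0.1421]
 [ 0.4782 -0.0637]
 [ 0.5795 -0.0669]]
top deck [array([0.5872, 0.1408]), array([ 0.577 , -0.0678]), array([ 0.4782, -0.0715]), array([0.4828, 0.14  ])]
```

```bash
cat > d.py <<'E'
import sys
from h import *
from scipy.spatial.transform import Rotation as R
o=get_obs(); M=R.from_rotvec(o["tool_rot"]).as_matrix(); t=np.array([float(a) for a in sys.argv[1:4]])
print("shift mm",(M.T@(t-o["tool_pos"])*1e3).round(1),"y-axis",M[:,1],"z",M[:,2])
E
python3 -m pendant '[[[-30,11,0],[0,0,0],1],[[-31,11,0],[0,0,0],1],[[-25,9,0],[0,0,0],1],[[-7,3,20],[0,0,0],1],[[0,0,30],[0,0,0],1],[[0,0,0],[0,0,0],1],[[0,0,0],[0,0,0],1]]' 40; python3 d.py .5315 -.025 .073
python3 - <<'E'
from h import *
t=optics.camera_model("top")
for p in((264,268),(172,267)): print(plane(t,*p,.076)[:2])
E
```

```text
t: 3.07
tool_pos: [0.5298, -0.0211, 0.1813]
tool_rot: [-2.247, -2.189, 0.004]
contact_force: [-0.2, 0.1, 1.1]
opening: 0.0857
grip_force: 0.0
shift mm [ -4.    2.3 108.3] y-axis [ 0.9996 -0.0263 -0.005 ] z [-0.0049  0.0014 -1.    ]
[ 0.402  -0.1363]
[0.3975 0.0867]
```

```bash
python3 -m pendant '[[[-4,2,30],[0,0,0],1],[[0,0,35],[0,0,0],1],[[0,0,28],[0,0,0],1],[[0,0,12],[0,0,0],1],[[0,0,3],[0,0,0],1],[[0,0,0],[0,0,0],0.4],[[0,0,0],[0,0,0],0.4],[[0,0,0],[0,0,0],0.4],[[0,0,0],[0,0,0],0.4],[[0,0,0],[0,0,0],0.4],[[0,0,0],[0,0,0],0.4]]' 40
```

```text
t: 3.98
tool_pos: [0.5354, -0.027, 0.0783]
tool_rot: [2.25, 2.188, 0.004]
contact_force: [-1.8, 0.6, 5.8]
opening: 0.0464
grip_force: 41.3
```

```bash
python3 -m pendant '[[[0,0,-15],[0,0,0],0.4],[[0,0,-30],[0,0,0],0.4],[[0,0,-20],[0,0,0],0.4],[[1,-20,0],[0,0,0],0.4],[[1,-35,0],[0,0,0],0.4],[[1,-35,0],[0,0,0],0.4],[[0,-30,0],[0,0,0],0.4],[[0,-13,10],[0,0,0],0.4],[[0,0,30],[0,0,0],0.4],[[0,0,25],[0,0,0],0.4],[[0,0,0],[0,0,0],0.4],[[0,0,0],[0,0,0],0.4]]'; python3 d.py .4 -.022 .028
```

```text
t: 4.98
tool_pos: [0.3996, -0.0199, 0.0747]
tool_rot: [-2.251, -2.188, 0.002]
contact_force: [0.4, -0.3, -1.3]
opening: 0.0461
grip_force: 42.2
shift mm [-2.1  0.6 46.7] y-axis [ 0.9996 -0.0281 -0.0026] z [-0.0026  0.0006 -1.    ]
```

```bash
python3 -m pendant '[[[0,0,20],[0,0,0],0.4],[[0,0,14],[0,0,0],0.4],[[0,0,5],[0,0,0],0.4],[[0,0,0],[0,0,0],0.4],[[0,0,3],[0,0,0],0.4],[[0,0,0],[0,0,0],0.4]]'
```

```text
t: 5.48
tool_pos: [0.4017, -0.0204, 0.0345]
tool_rot: [2.251, 2.189, 0.002]
contact_force: [0.9, 0.1, -2.8]
opening: 0.046
grip_force: 42.2
```

```bash
python3 -m pendant '[[[0,0,2],[0,0,0],0.4],[[0,0,2],[0,0,0],0.4],[[0,0,0],[0,0,0],0.4]]' | egrep 'pos|contact';python3 -m pendant '[[[0,0,2],[0,0,0],0.4],[[0,0,0],[0,0,0],0.4]]' | egrep 'pos|contact';python3 -m pendant '[[[0,0,2],[0,0,0],0.4],[[0,0,0],[0,0,0],0.4]]' | egrep 'pos|contact'
```

```text
tool_pos: [0.4007, -0.0201, 0.0294]
contact_force: [-0.4, -0.8, -2.1]
tool_pos: [0.4012, -0.0202, 0.0283]
contact_force: [-3.2, 1.5, 4.0]
tool_pos: [0.4015, -0.0203, 0.0283]
contact_force: [-9.8, 1.5, 20.1]
```

```bash
python3 -m pendant '[[[0,0,-3],[0,0,0],0.4],[[0,0,0],[0,0,0],0.6],[[0,0,0],[0,0,0],0.8],[[0,0,0],[0,0,0],0.8],[[0,0,0],[0,0,0],0.8],[[0,0,-25],[0,0,0],0.8],[[0,0,-40],[0,0,0],0.8],[[0,0,-40],[0,0,0],0.8],[[0,0,-40],[0,0,0],0.8],[[12,18,0],[0,0,0],0.8],[[25,30,0],[0,0,0],0.8],[[25,30,0],[0,0,0],0.8]]'; python3 -m pendant '[[[25,30,0],[0,0,0],0.8],[[20,18,0],[0,0,0],0.8],[[6,3,0],[0,0,0],0.8],[[0,0,0],[0,0,0],0.8],[[0,0,0],[0,0,0],0.8]]';python3 d.py .531 .0985 .069
python3 - <<'E'
from h import *
import cv2
im=optics.get_image("wrist");cv2.imwrite("pics/w2.png",im[:,:,::-1])
E
```

```text
t: 7.07
tool_pos: [0.482, 0.0401, 0.1749]
tool_rot: [2.252, 2.186, 0.004]
contact_force: [0.8, -0.5, -1.2]
opening: 0.0684
grip_force: 0.0
t: 7.48
tool_pos: [0.5322, 0.0891, 0.1726]
tool_rot: [-2.251, -2.19, 0.002]
contact_force: [-0.1, -0.7, 0.2]
opening: 0.0685
grip_force: 0.0
shift mm [  9.4  -1.3 103.6] y-axis [ 0.9996 -0.0274 -0.0016] z [-0.0016 -0.0005 -1.    ]
```

View pics/w2.png

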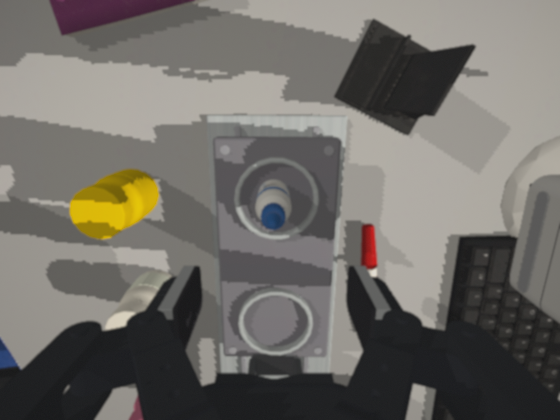

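The jar is upright on the bench at about (135,300). The slim tip is at (273,214), nest B's rim centre at (277,199), and the empty nest A's rim centre at (276,322).

```bash
python3 - <<'E'
from h import *
m=optics.camera_model("wrist")
print(plane(m,273,214,.129),plane(m,277,199,.057),plane(m,276,322,.057))
E
```

```text
[0.532  0.1064 0.129 ] [0.5348 0.0967 0.057 ] [ 0.5308 -0.0219  0.057 ]
```

```bash
python3 -m pendant '[[[10,-1,10],[0,0,0],0.8],[[0,0,30],[0,0,0],0.8],[[0,0,35],[0,0,0],0.8],[[0,0,22],[0,0,0],0.8],[[0,0,6],[0,0,0],0.8],[[0,0,0],[0,0,0],0.5],[[0,0,0],[0,0,0],0.2],[[0,0,0],[0,0,0],0.15],[[0,0,0],[0,0,0],0.15],[[0,0,0],[0,0,0],0.15],[[0,0,0],[0,0,0],0.15],[[0,0,0],[0,0,0],0.15]]' 25;python3 d.py .531 .0985 .069
```

```text
t: 8.53
tool_pos: [0.5338, 0.0993, 0.0727]
tool_rot: [2.25, 2.188, 0.005]
contact_force: [-0.5, -0.7, 5.9]
opening: 0.0226
grip_force: 27.0
shift mm [-0.9 -2.8  3.7] y-axis [ 0.9996 -0.028   0.0039] z [ 0.0039  0.0001 -1.    ]
```

```bash
python3 -m pendant '[[[0,0,-12],[0,0,0],0.15],[[0,0,-24],[0,0,0],0.15],[[-15,0,0],[0,0,0],0.15],[[-30,0,0],[0,0,0],0.15],[[-35,0,0],[0,0,0],0.15],[[-30,0,0],[0,0,0],0.15],[[-14,0,0],[0,0,0],0.15],[[0,0,14],[0,0,0],0.15],[[0,0,10],[0,0,0],0.15],[[0,0,0],[0,0,0],0.15],[[0,0,0],[0,0,0],0.15]]';python3 d.py .531 -.0245 .0727
```

```text
t: 9.45
tool_pos: [0.5277, -0.0241, 0.0815]
tool_rot: [-2.25, -2.189, 0.002]
contact_force: [0.3, 0.0, -1.0]
opening: 0.022
grip_force: 26.1
shift mm [-0.3  3.3  8.8] y-axis [ 0.9996 -0.0274 -0.0023] z [-0.0023  0.0005 -1.    ]
```

```bash
python3 -m pendant '[[[0,3,4],[0,0,0],0.15],[[0,0,2],[0,0,0],0.15],[[0,0,0],[0,0,0],0.15]]' | egrep 'pos|contact';for i in 1 ; do python3 -m pendant '[[[0,0,2],[0,0,0],0.15],[[0,0,0],[0,0,0],0.15]]' | egrep 'pos|contact';done;python3 -m pendant '[[[0,0,1.5],[0,0,0],0.15],[[0,0,0],[0,0,0],0.15]]' | egrep 'pos|contact'
```

```text
tool_pos: [0.5317, -0.0243, 0.0762]
contact_force: [-0.5, -0.1, -0.5]
tool_pos: [0.5315, -0.0246, 0.0742]
contact_force: [1.0, -0.1, 0.1]
tool_pos: [0.5317, -0.0248, 0.0728]
contact_force: [-0.6, 0.4, -0.5]
```

```bash
python3 -m pendant '[[[0,0,1],[0,0,0],0.15],[[0,0,0],[0,0,0],0.15]]' | egrep 'pos|contact';python3 -m pendant '[[[0,0,1],[0,0,0],0.15],[[0,0,0],[0,0,0],0.15]]' | egrep 'pos|contact'
```

```text
tool_pos: [0.5319, -0.0249, 0.0727]
contact_force: [-1.3, -0.0, 4.4]
tool_pos: [0.5321, -0.0249, 0.0727]
contact_force: [-4.8, 0.5, 8.5]
```

```bash
python3 -m pendant '[[[0,0,-2],[0,0,0],0.15],[[0,0,0],[0,0,0],0.3],[[0,0,0],[0,0,0],0.5],[[0,0,0],[0,0,0],0.7],[[0,0,0],[0,0,0],0.75],[[0,0,-20],[0,0,0],0.75],[[0,0,-40],[0,0,0],0.75],[[0,0,-40],[0,0,0],0.75],[[0,-20,0],[0,0,0],0.75],[[0,-40,0],[0,0,0],0.75],[[0,-40,0],[0,0,0],0.75],[[0,-30,0],[0,0,0],0.75]]' ;python3 -m pendant '[[[0,0,0],[0,0,0],0.75],[[0,0,0],[0,0,0],0.75]]' 40 | grep pos; python3 d.py .4012 -.0203 .0295
```

```text
t: 11.37
tool_pos: [0.3994, -0.0209, 0.1721]
tool_rot: [-2.251, -2.19, 0.001]
contact_force: [-0.5, 0.7, 0.1]
opening: 0.0641
grip_force: 0.0
tool_pos: [0.4007, -0.0211, 0.1726]
shift mm [  0.8   0.2 143.1] y-axis [ 0.9996 -0.0284  0.0015] z [ 0.0015 -0.0003 -1.    ]
```

```bash
python3 -m pendant '[[[0,0,25],[0,0,0],0.75],[[0,0,40],[0,0,0],0.75],[[0,0,40],[0,0,0],0.75],[[0,0,30],[0,0,0],0.75],[[0,0,7],[0,0,0],0.75],[[0,0,0],[0,0,0],0.4],[[0,0,0],[0,0,0],0.4],[[0,0,0],[0,0,0],0.4],[[0,0,0],[0,0,0],0.4],[[0,0,0],[0,0,0],0.4],[[0,0,0],[0,0,0],0.4]]' 40 ; python3 - <<'E'
from h import *
import cv2
im=optics.get_image("scene");cv2.imwrite("pics/s2.png",cv2.resize(im[150:380,150:350,::-1],None,fx=2.5,fy=2.5))
E
```

```text
t: 12.45
tool_pos: [0.4025, -0.0214, 0.032]
tool_rot: [2.251, 2.189, 0.002]
contact_force: [0.1, 1.0, -2.2]
opening: 0.0461
grip_force: 41.2
```

View pics/s2.png

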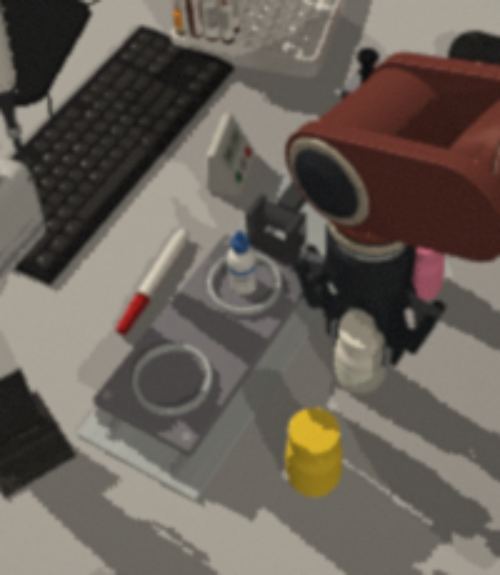

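The slim bottle is upright in the near nest (242,270), the far nest (173,380) is empty, and the gripper holds the jar. Next I carry the jar across.

```bash
python3 -m pendant '[[[0,0,-25],[0,0,0],0.4],[[0,0,-40],[0,0,0],0.4],[[0,0,-30],[0,0,0],0.4],[[15,16,0],[0,0,0],0.4],[[25,27,0],[0,0,0],0.4],[[27,28,0],[0,0,0],0.4],[[25,27,0],[0,0,0],0.4],[[20,21,0],[0,0,0],0.4],[[9,10,0],[0,0,0],0.4],[[0,0,10],[0,0,0],0.4],[[0,0,0],[0,0,0],0.4],[[0,0,0],[0,0,0],0.4]]' ; python3 d.py .5345 .0955 .082
```

```text
t: 13.5
tool_pos: [0.5322, 0.0957, 0.1142]
tool_rot: [-2.251, -2.188, 0.005]
contact_force: [-0.3, -0.5, -2.2]
opening: 0.0459
grip_force: 42.2
shift mm [-0.1  2.4 32.2] y-axis [ 0.9996 -0.0282 -0.0035] z [-0.0036 -0.0005 -1.    ]
```

```bash
python3 -m pendant '[[[0,2,14],[0,0,0],0.4],[[0,0,10],[0,0,0],0.4],[[0,0,3],[0,0,0],0.4],[[0,0,0],[0,0,0],0.4]]' | egrep 'pos|contact';python3 -m pendant '[[[0,0,2],[0,0,0],0.4],[[0,0,0],[0,0,0],0.4]]' | egrep 'pos|contact';python3 -m pendant '[[[0,0,2],[0,0,0],0.4],[[0,0,0],[0,0,0],0.4]]' | egrep 'pos|contact'
```

```text
tool_pos: [0.5342, 0.0955, 0.0872]
contact_force: [-0.8, 0.0, -1.8]
tool_pos: [0.5359, 0.0959, 0.087]
contact_force: [-0.3, 0.7, -1.8]
tool_pos: [0.5361, 0.0961, 0.085]
contact_force: [-0.3, -0.6, -1.7]
```

```bash
for i in 1; do python3 -m pendant '[[[0,0,2],[0,0,0],0.4],[[0,0,0],[0,0,0],0.4]]' | egrep 'pos|contact';python3 -m pendant '[[[0,0,1.5],[0,0,0],0.4],[[0,0,0],[0,0,0],0.4]]' | egrep 'pos|contact'; done
```

```text
tool_pos: [0.5359, 0.0962, 0.0827]
contact_force: [-0.2, 0.4, -3.2]
tool_pos: [0.5358, 0.0962, 0.081]
contact_force: [-0.2, 0.6, -2.1]
```

```bash
python3 -m pendant '[[[0,0,1],[0,0,0],0.4],[[0,0,0],[0,0,0],0.4]]' | egrep 'pos|contact';python3 -m pendant '[[[0,0,1],[0,0,0],0.4],[[0,0,0],[0,0,0],0.4]]' | egrep 'pos|contact'
```

```text
tool_pos: [0.5361, 0.0962, 0.0807]
contact_force: [-0.7, -0.7, -0.1]
tool_pos: [0.5362, 0.0962, 0.0806]
contact_force: [-3.5, -0.1, 5.6]
```

```bash
python3 -m pendant '[[[0,0,-2],[0,0,0],0.4],[[0,0,0],[0,0,0],0.6],[[0,0,0],[0,0,0],0.75],[[0,0,0],[0,0,0],0.75],[[0,0,-25],[0,0,0],0.75],[[0,0,-40],[0,0,0],0.75],[[0,0,-40],[0,0,0],0.75],[[0,0,-30],[0,0,0],0.75],[[-20,0,0],[0,0,0],0.7],[[-40,0,0],[0,0,0],0.6],[[-40,0,0],[0,0,0],0.6],[[-40,0,0],[0,0,0],0.6]]'; python3 -m pendant '[[[-40,0,0],[0,0,0],0.6],[[-40,0,0],[0,0,0],0.6],[[-40,0,0],[0,0,0],0.6],[[-40,0,0],[0,0,0],0.6],[[-20,0,0],[0,0,0],0.6],[[0,0,0],[0,0,0],0.6],[[0,0,0],[0,0,0],0.6]]'; python3 d.py .5215 -.2695 .115; python3 - <<'E'
from h import *
import cv2
m=optics.camera_model("wrist");np.save("w3.npy",m["cam_to_world"])
w=optics.get_image("wrist");t=optics.get_image("top")
w=w[:,:,::-1];t=cv2.resize(t[170:260,140:340,::-1],None,fx=2.5,fy=2.5)
c=np.zeros((420,800,3),np.uint8);cv2.imwrite("pics/w3.png",np.vstack([np.pad(t[:170],((0,0),(0,60),(0,0))),w]))
print(t.shape)
E
```

```text
t: 15.83
tool_pos: [0.532, -0.045, 0.2168]
tool_rot: [2.25, 2.191, 0.001]
contact_force: [-0.4, 0.1, 0.3]
opening: 0.0514
grip_force: 0.0
t: 16.42
tool_pos: [0.5268, -0.2247, 0.216]
tool_rot: [-2.254, -2.187, -0.0]
contact_force: [0.3, 0.5, 0.1]
opening: 0.0512
grip_force: 0.0
shift mm [-45.   -3.9 101. ] y-axis [ 0.9995 -0.0303 -0.0002] z [-0.0002  0.0006 -1.    ]
(225, 500, 3)
```

View pics/w3.png

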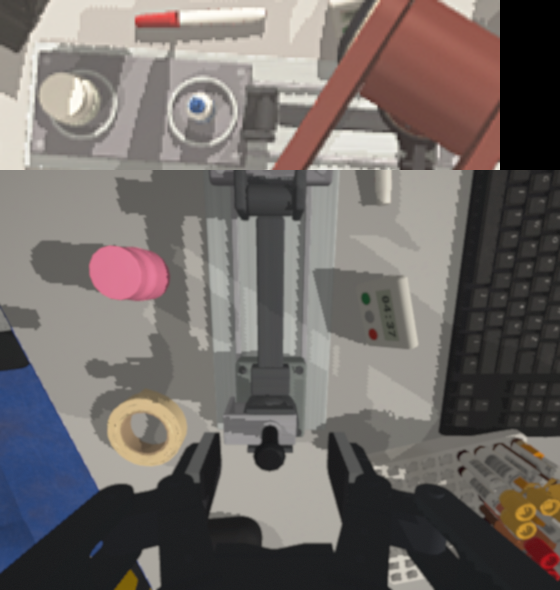

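The strip from the top view shows the jar seated in nest B and the slim bottle upright in nest A. In the wrist view the knob cap is at (269,285).

```bash
python3 - <<'E'
from h import *
m=optics.camera_model("wrist");m["cam_to_world"]=np.load("w3.npy")
print(plane(m,269,285,.155),plane(m,269,285,.149))
t=optics.camera_model("top");s=optics.camera_model("scene")
print(tri([ray(t,695/3.8+140,164/3.8+175),ray(s,403/3.3+175,24/3.3+165),ray(m,269,285)]))
E
python3 d.py .5215 -.2685 .115
```

```text
[ 0.5222 -0.2648  0.155 ] [ 0.522  -0.2682  0.149 ]
(array([ 0.5219, -0.2691,  0.1484]), np.float64(0.0006958793337365651))
shift mm [-45.7  -4.2 101.1] y-axis [ 0.9996 -0.0275 -0.0002] z [-0.0002  0.0006 -1.    ]
```

```bash
python3 -m pendant '[[[-30,-3,0],[0,0,0],0.6],[[-15,-1,0],[0,0,0],0.6],[[0,0,10],[0,0,0],0.6],[[0,0,30],[0,0,0],0.6],[[0,0,30],[0,0,0],0.6],[[0,0,22],[0,0,0],0.6],[[0,0,6],[0,0,0],0.6],[[0,0,0],[0,0,0],0.6],[[0,0,0],[0,0,0],0.6]]' 60;python3 d.py .5218 -.2685 .115
```

```text
t: 17.27
tool_pos: [0.5222, -0.2681, 0.1189]
tool_rot: [2.251, 2.191, 0.001]
contact_force: [0.7, -1.1, 0.3]
opening: 0.0517
grip_force: 0.0
shift mm [-0.4 -0.4  3.9] y-axis [ 0.9996 -0.0273  0.0005] z [ 0.0005 -0.0001 -1.    ]
```

```bash
python3 -m pendant '[[[0,0,3],[0,0,0],0.6],[[0,0,0],[0,0,0],0.3],[[0,0,0],[0,0,0],0.1],[[0,0,0],[0,0,0],0],[[0,0,0],[0,0,0],0],[[0,0,0],[0,0,0],0],[[0,0,0],[0,0,0],0],[[0,0,0],[0,0,0],0],[[0,0,0],[0,0,0],0],[[0,0,0],[0,0,0],0]]' 60
```

```text
t: 18.1
tool_pos: [0.5221, -0.2691, 0.1169]
tool_rot: [2.251, 2.189, 0.0]
contact_force: [-2.8, 0.6, 6.1]
opening: 0.0206
grip_force: 58.3
```

Opening 20.6 mm instead of about 13 suggests the pads are on the cap's edge. I'll open, go lower and regrip.

```bash
python3 -m pendant '[[[0,0,0],[0,0,0],0.5],[[0,0,0],[0,0,0],0.5],[[0,0,0],[0,0,0],0.5],[[0,0,2],[0,0,0],0.5],[[0,0,2],[0,0,0],0.5],[[0,0,0],[0,0,0],0.5]]'; python3 -m pendant '[[[0,0,0],[0,0,0],0.3],[[0,0,0],[0,0,0],0.15],[[0,0,0],[0,0,0],0],[[0,0,0],[0,0,0],0],[[0,0,0],[0,0,0],0],[[0,0,0],[0,0,0],0],[[0,0,0],[0,0,0],0],[[0,0,0],[0,0,0],0]]'
```

```text
t: 18.6
tool_pos: [0.5214, -0.2683, 0.1104]
tool_rot: [-2.251, -2.189, 0.0]
contact_force: [-0.8, 0.4, -0.9]
opening: 0.0428
grip_force: 0.0
t: 19.27
tool_pos: [0.5218, -0.2684, 0.1112]
tool_rot: [-2.252, -2.19, -0.0]
contact_force: [2.4, 1.3, -3.9]
opening: 0.0178
grip_force: 91.9
```

```bash
python3 -m pendant '[[[0,0,0],[0,0,0],0],[[0,0,0],[0,0,0],0],[[0,0,0],[0,0,0],0]]' 60; python3 - <<'E'
from h import *
import cv2
w=optics.get_image("wrist")[180:400,160:400,::-1];cv2.imwrite("pics/w4.png",cv2.resize(w,None,fx=3.3,fy=2.7*1.0))
E
```

```text
t: 19.52
tool_pos: [0.5218, -0.2684, 0.1112]
tool_rot: [-2.252, -2.19, -0.0]
contact_force: [2.9, 1.6, -2.2]
opening: 0.0175
grip_force: 91.9
```

View pics/w4.png

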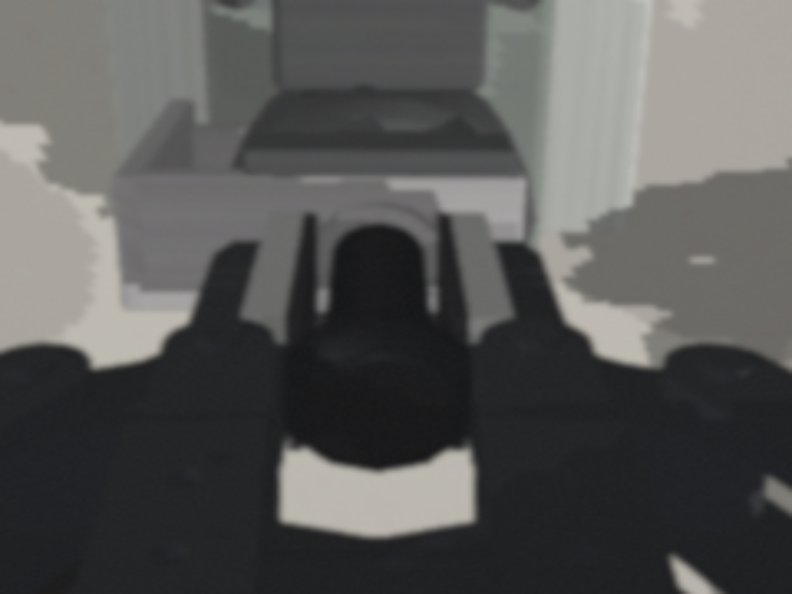

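The pads are still on the cap (about (380,400) in the crop), with gaps either side of the stem. I need another 3 mm down.

```bash
python3 -m pendant '[[[0,0,0],[0,0,0],0.4],[[0,0,0],[0,0,0],0.4],[[0,0,0],[0,0,0],0.4],[[0,0,1.5],[0,0,0],0.4],[[0,0,1.5],[0,0,0],0.4],[[0,0,0],[0,0,0],0.4]]' 40; python3 -m pendant '[[[0,0,0],[0,0,0],0.2],[[0,0,0],[0,0,0],0.1],[[0,0,0],[0,0,0],0],[[0,0,0],[0,0,0],0],[[0,0,0],[0,0,0],0],[[0,0,0],[0,0,0],0],[[0,0,0],[0,0,0],0],[[0,0,0],[0,0,0],0]]'
```

```text
t: 20.07
tool_pos: [0.5216, -0.2686, 0.1081]
tool_rot: [-2.252, -2.19, 0.0]
contact_force: [-0.6, 0.2, -0.5]
opening: 0.0342
grip_force: 0.0
t: 20.73
tool_pos: [0.5219, -0.2686, 0.1083]
tool_rot: [2.252, 2.19, 0.0]
contact_force: [1.0, 0.2, -0.5]
opening: 0.0187
grip_force: 39.0
```

```bash
python3 -m pendant '[[[0,0,0],[0,0,0],0],[[0,0,0],[0,0,0],0],[[0,0,0],[0,0,0],0]]' 80; python3 -m pendant '[[[0,-3,0],[0,0,0],0],[[0,-3,0],[0,0,0],0],[[0,-2,0],[0,0,0],0],[[0,0,0],[0,0,0],0]]' ;python3 -m pendant '[[[0,-3,0],[0,0,0],0],[[0,-2,0],[0,0,0],0],[[0,-2,0],[0,0,0],0],[[0,0,0],[0,0,0],0]]'
```

```text
t: 20.98
tool_pos: [0.5219, -0.2686, 0.1084]
tool_rot: [2.252, 2.19, 0.0]
contact_force: [1.7, -0.0, -0.3]
opening: 0.0177
grip_force: 77.8
t: 21.32
tool_pos: [0.5138, -0.2684, 0.1084]
tool_rot: [2.252, 2.189, 0.001]
contact_force: [5.0, -0.2, -1.2]
opening: 0.0179
grip_force: 77.9
t: 21.65
tool_pos: [0.5073, -0.2682, 0.1085]
tool_rot: [2.251, 2.189, 0.002]
contact_force: [8.3, -0.6, -3.7]
opening: 0.0173
grip_force: 77.9
```

```bash
python3 -m pendant '[[[0,-1.5,0],[0,0,0],0],[[0,0,0],[0,0,0],0],[[0.4,0,-2.7],[0,-0.015,0],0],[[0.4,0,-2.7],[0,-0.015,0],0],[[0.4,0,-2.7],[0,-0.015,0],0],[[0.4,0,-2.7],[0,-0.015,0],0],[[0,0,0],[0,0,0],0]]'
```

```text
t: 22.23
tool_pos: [0.5064, -0.2661, 0.1198]
tool_rot: [2.219, 2.159, -0.065]
contact_force: [6.3, -0.8, -3.2]
opening: 0.0175
grip_force: 77.9
```

```bash
python3 -m pendant '[[[0.9,0,-5.4],[0,-0.03,0],0],[[0.9,0,-5.4],[0,-0.03,0],0],[[0.9,0,-5.4],[0,-0.03,0],0],[[0.9,0,-5.4],[0,-0.03,0],0],[[0.9,0,-5.4],[0,-0.03,0],0],[[0.9,0,-5.4],[0,-0.03,0],0],[[0.9,0,-5.4],[0,-0.03,0],0],[[0,0,0],[0,0,0],0]]'; python3 d.py .5 -.26 .12
```

```text
t: 22.9
tool_pos: [0.5069, -0.254, 0.1567]
tool_rot: [2.103, 2.048, -0.285]
contact_force: [7.2, -0.8, -3.0]
opening: 0.0173
grip_force: 77.9
shift mm [ 3.9 -6.9 36.9] y-axis [ 0.9997 -0.026   0.0034] z [-0.0037 -0.2691 -0.9631]
```

```bash
python3 -m pendant '[[[0.9,0,-5.4],[0,-0.03,0],0],[[0.9,0,-5.4],[0,-0.03,0],0],[[0.9,0,-5.4],[0,-0.03,0],0],[[0.9,0,-5.4],[0,-0.03,0],0],[[0.9,0,-5.4],[0,-0.03,0],0],[[0.9,0,-5.4],[0,-0.03,0],0],[[0.7,0,-4.5],[0,-0.025,0],0],[[0.3,0,-1.8],[0,-0.01,0],0],[[0,0,0],[0,0,0],0],[[0,0,0],[0,0,0],0],[[0,0,0],[0,0,0],0]]'; python3 d.py .5 -.26 .12; python3 - <<'E'
from h import *
import cv2
s=optics.get_image("scene")[100:300,190:400,::-1]
cv2.imwrite("pics/s5.png",cv2.resize(s,None,fx=2.9,fy=2.9))
E
```

```text
t: 23.82
tool_pos: [0.5071, -0.2349, 0.1897]
tool_rot: [1.978, 1.925, -0.488]
contact_force: [7.7, -0.9, -2.5]
opening: 0.0175
grip_force: 78.0
shift mm [10.2 -6.5 73.4] y-axis [ 0.9996 -0.0267  0.0024] z [-0.0103 -0.4668 -0.8843]
```

View pics/s5.png

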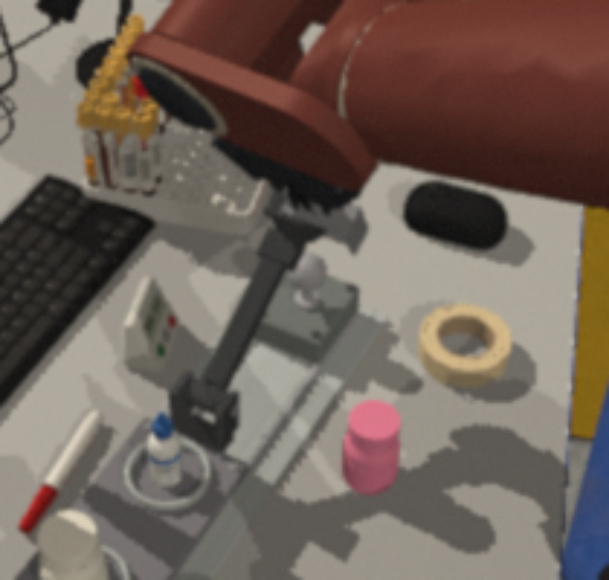

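The drawbar is up: the cup at about (310,215) is clear of the bare ball at (310,275), and both bottles stand in each other's nests. The measured tilt of 0.486 rad and TCP rise of 81 mm put the rim about 60 mm above the ball top.

```bash
python3 -c "
from station import ctrl
print(ctrl.finish_job())"
```

```text
the job is handed in; nothing more can be done
None
```

I swapped the bottles (jar in nest B, slim bottle in nest A, both upright), unhitched the drawbar, and handed in at about 24 s; the arm is holding it still with the cup rim about 60 mm above the ball top, worked out from the arm's measured tilt and rise, though the gripper holds the knob by its cap rather than its stem.

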